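Clip the wash brush into the row on the washbasin shelf

ROBOT

A 6-joint arm with a two-finger parallel gripper is mounted at the origin on the work surface. World frame = base frame: x ahead of the robot, y to its left, z up, the work surface at z = 0. Lengths are in m, angles in rad, forces in N, time in s.
With the tool pointing down it reaches from about 0.35 to 0.85 m from the base axis. Payload 8.1 kg.
Tool frame: the origin (TCP) lies at the centre of the arm's flange, where the gripper is bolted on; the fingertips stand 186 mm ahead of it and the grasp point (between the pads) lies 167 mm ahead of it (robot.grasp_offset is the distance from the TCP to the grasp point, in m); z points along the fingers, y is the line along which they close (so a half turn about z gives the same grasp; the last joint's range is limited). The gripper opens to 93 mm and grips with 3 to 60 N. Pads are 15 mm wide; open, the fingers measure 128 mm over their backs; the gripper's body (75 mm by 188 mm) begins 65 mm behind the grasp point.
Start: joints at [-1.338, 0.13, 1.488, -0, 1.523, -0.085], TCP at [0.188, -0.57, 0.405] pointing down, gripper open.
Joint ranges: [-2.96, 2.96], [-0.89, 2.26], [0.02, 2.5], [-1.34, 4.48], [0, 2.73], [-2.66, 2.66]. Speed limits (rad/s): [2.39, 2.39, 2.79, 3.14, 3.14, 3.14].

INTERFACE

Orientations are given as a rotation vector (axis times angle).
In Python, from plant import robot gives the robot as it stands.
- The arm moves only by the tool drive_tool, never from a script. Its argument "moves" is one flat list of numbers, 7 for each row, row after row: the finger opening in mm, from 0 to 93, then the shift along the tool's x, y, z in mm, then the turn, a rotation vector about the tool's x, y, z in degrees. A call has 1 to 8 rows; each row shifts and turns the commanded pose from where the row before left it, along the tool's axes as they then stand; what a row does not reach is not made up. A row lasts 1/10 s, in which the tool goes at most 50 mm and 8.59 degrees, less where a joint would pass 70% of its speed; a pose out of reach is approached as far as the arm can. A call is refused whole if a number of a shift passes 50 or a number of a turn 8.59, either way. A call with a gripper value outside its range is refused whole. The fingers move at their own pace and stop on an object; "grip_force" is the grip in N (left out, the last holds). Time passes only in rows, so rows that do not move let the fingers close. It gives the time, the measured TCP pose, the force, the opening and the grip force at its end, in the units of the state.
- robot.read_state(): the state, without advancing time (a new reading comes with each control period).
- robot.read_camera(name): name is "side" or "top"; returns a dict with "color" (384x512x3 uint8, red, green, blue), "depth" (384x512 float32, m along the optical axis (not along the pixel's ray), 0 where there is no reading), "mtx" (3x3 intrinsics, pixels), "dist_coeffs" ([k1, k2, p1, p2, k3] as OpenCV has them; the pictures are not rectified), "R" (3x3) and "t" (3): a world point X has camera coordinates R X + t. Camera axes: x right, y down, z forward; pixel columns grow to the right and rows downward; lengths in m; the calibration is good to about 2 mm. A picture is of the moment at which its call begins.
- robot.close_job(): hands the job in; it is judged then, once.
The state is a dict: "t": time; "q": joint angles; "dq": joint speeds; "joint_torque": joint torques, N m; "tool_pos": TCP position; "orientation": TCP orientation; "force": force on the tool from outside, world axes, zero at the start; "wrist_torque": the same for the moment, N m; "opening": finger opening in m; "gripper_force": force on a finger pad.
Only numpy, scipy, OpenCV 4.12 (cv2) and the standard library are available. Lean on these libraries where they do the work, as an engineer would, in place of code of your own. Each camera call takes 0.05 s, during which the arm holds its last target. There are 200 camera calls.

TASK

The wooden wash brush has been left head down in the wide plastic cup, with its handle leaning out over the rim. Take it out and snap its handle down into the empty pair of spring clips on the shelf, fully home and level in both clips, the handle centred on the pair and the head sticking out over the shelf's front edge like the other things in the row. Leave the cup standing on the counter, and do not shift the things in the other clips or anything else.

Things in the scene. Friction and masses are not known exactly. Their poses are not given: they have to be found in the camera images.
- brush_middle (a point): Middle of the round handle of the loose wooden wash brush (about 75 g, 180 mm long), on its axis; x along the handle, head to free end. Handle 18 mm in diameter, 62 mm either way from here. It starts head down in the cup, about 63 degrees from level; the cup's rim crosses it 12 mm above this point. Turned down to level in its own vertical plane it has the bristles underneath.
- brush_head (a point): Middle of the brush's flat head, on the handle's axis, 89 mm from brush_middle towards -x; same axes. The head is 58 mm long (from 60 to 118 mm from brush_middle), 36 mm wide (y) and 30 mm thick (z = -19 to +11 mm), its bristles on the -z side.
- brush_end (a point): Free end of the brush's handle, on its axis, 62 mm from brush_middle towards +x; same axes. At the start only the last 50 mm of the handle stand clear above the rim of the cup.
- cup: Loose round plastic cup holding the brush, 122 mm tall, 102 mm across the rim, 82 mm across the foot, wall 3 mm, open at the top, 140 g. Origin under its centre, z up. The handle leans out over the rim on the cup's own -y side.
- shelf: Fixed rusty steel bracket shelf on a low tiled kerb. Origin on the counter under the middle of the clip row; x to the back, y along the row, z up. Deck top 85 mm up, front edge at x = -60 mm, back at +151, ends at y = +-190. Kerb behind it: x = 148 to 209, y = +-225, 108 high. Two battens along y at x = -34 and +34, 20 wide and 14 high, carry four pairs of clips 75 mm apart, in any order.
- clips_empty_seat (a point): Empty pair of clips, sized for the brush: where the middle of the handle lies when home, half-way between front and rear clip, 111 mm above the counter; x along the seated handle, to the back of the shelf; z up. The handle must be pressed straight down; 8 to 20 N for both clips together, most when it is 13 mm above home; then it gives and stops on the clips' feet. Pulling out takes 8 N.
- clips_empty_front (a point): Front clip of the empty pair (34 mm to the front of clips_empty_seat; the rear one is 34 mm behind it), same height and axes. 12 mm long steel jaws on a 14 mm foot, so 54 mm are free between the two for fingers (48 mm between the battens, tops 12 mm below). Lips 25 mm apart at their tips, 18 mm above; throat 13 mm wide, 7 mm above. Pressed only at one end, the handle enters only that clip.
- torch: Loose metal torch, body 26 mm in diameter, 160 mm long, lying in its own clips in the row, its 36 mm head to the front. Origin on its axis half-way between its clips, 115 mm above the counter.
- razor: Loose steel safety razor, handle 13 mm in diameter, 130 mm long, in its own clips, its 42 mm wide head to the front. Origin on its axis half-way between its clips.
- foot_file: Loose foot file, wooden handle 15 mm in diameter with a flat 75 x 36 mm blade to the front, 190 mm long, in its own clips. Origin on its axis half-way between its clips.
- jar: Loose glass jar with a screw lid, 66 mm across, 80 mm tall, on the back of the shelf deck behind the clips. Origin under its centre.
- soap_box: Loose closed plastic soap box, 104 x 70 x 41 mm, on the counter. Origin under its centre.
- comb: Loose comb, 185 x 34 x 6 mm, flat on the counter, long side along its x. Origin under its centre.
- mirror: Loose round steel shaving mirror, 132 mm across, leaning back on a wire foot, 90 mm high, 115 mm deep, on the counter. Origin under its centre.
Not all that is in view belongs to the job. Leave any purple look-alike of the part that bears brush_middle alone.

How it is judged:
By the outcome, as a careful person would: the job done as asked, in the order asked, and still so for the second after the job is handed in, with the robot touching nothing.
It also fails if it takes over 64 s, if anything falls off the work surface, if the arm or the gripper's body presses on something with over 40 N, if the wrist force passes 120 N, or if a joint passes its speed limit or range.

## Working session

There is one attempt and no reset: what is moved stays moved. The work goes in short steps, Python scripts to look and compute and a tool call to move; the robot and the scene stay as the last step left them, time stands still between calls to the robot, and variables do not carry over. Pictures are saved under pics/ and viewed, at most 10 in all, crops included, and the job is handed in when it is done.

Besides the shell and the picture viewer there is one more tool, called as name(argument=value, ...) on one line, values as JSON. drive_tool: Moves the arm, as the interface text tells. Its arguments: {"type":"object","properties":{"moves":{"type":"array","items":{"type":"number"}},"grip_force":{"type":"number"}},"required":["moves"]}

```bash
mkdir -p pics; cat > h.py <<'E'
import numpy as np, cv2, pickle
from plant import robot
def snap(n):
    c={}
    for k in ("side","top"):
        c[k]=robot.read_camera(k); cv2.imwrite(f"pics/{n}_{k}.png",c[k]["color"][:,:,::-1])
    pickle.dump(c,open(f"{n}.pkl","wb")); return c
def cloud(c):
    h,w=c["depth"].shape; u,v=np.meshgrid(np.arange(w),np.arange(h))
    p=np.stack([u,v],-1).reshape(-1,1,2).astype(float)
    n=cv2.undistortPoints(p,c["mtx"],c["dist_coeffs"]).reshape(h,w,2)
    P=np.concatenate([n,np.ones((h,w,1))],-1)*c["depth"][...,None]
    return (P-c["t"])@c["R"]   # R^T(P-t)
def ray(c,u,v):
    n=cv2.undistortPoints(np.array([[[u,v]]],float),c["mtx"],c["dist_coeffs"])[0,0]
    return -c["R"].T@c["t"], c["R"].T@np.array([*n,1.])
def proj(c,X):
    return cv2.projectPoints(np.atleast_2d(X).astype(float),cv2.Rodrigues(c["R"])[0],c["t"],c["mtx"],c["dist_coeffs"])[0].reshape(-1,2)
E
python3 - <<'E'
from h import *
c=snap("a")
for k in c: print(k,-c[k]["R"].T@c[k]["t"],c[k]["R"][2],c[k]["mtx"][0,0])
s=robot.read_state();print(s["t"],s["tool_pos"],s["orientation"])
E
```

```text
side [0.14762782 0.95777706 0.69790674] [ 0.36512908 -0.78790494 -0.49586949] 431.32656960352887
top [0.30278587 0.06186985 1.22811486] [ 0.22030216  0.00636181 -0.97541093] 357.01315169467847
0.1 [ 0.18744689 -0.56974867  0.40378621] [-3.10032641e+00 -4.96747843e-01  1.67900033e-04]
```

View pics/a_side.png

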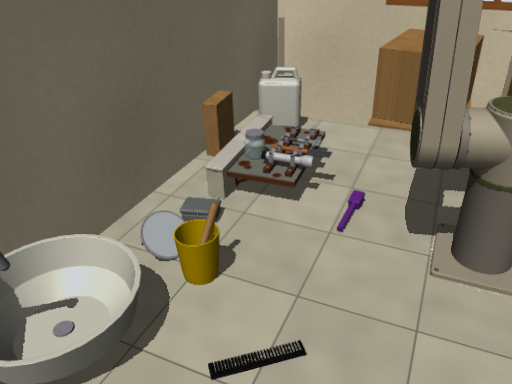

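View pics/a_top.png

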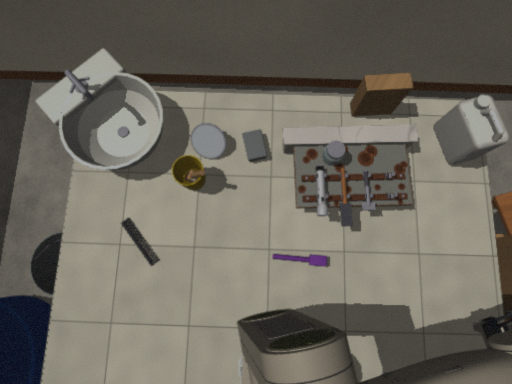

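Side view: the yellow cup is at (198,250) and the handle tip at about (213,207). Top view: the cup is at (188,172) and the shelf row at (355,188). Torch is at column 322, file at 346 and razor at 368, so the empty pair should be at about column 395. I'll measure these next.

```bash
python3 - <<'E'
from h import *
c=pickle.load(open("a.pkl","rb"))
t=c["top"];P=cloud(t);hsv=cv2.cvtColor(t["color"],cv2.COLOR_RGB2HSV)
S=cloud(c["side"]);hs=cv2.cvtColor(c["side"]["color"],cv2.COLOR_RGB2HSV)
def pt(n,A):print(n,np.round(A*1000,1).tolist())
# counter check
pt("counter",P[290:300,150:160].reshape(-1,3).mean(0)); pt("counterS",S[320:330,330:340].reshape(-1,3).mean(0))
# shelf deck/edges
m=(np.abs(P[...,2]-.085)<.006)&(P[...,1]<-.0)
q=P[m];q=q[(q[:,0]>.4)];
r=cv2.minAreaRect((q[:,:2]*1000).astype(np.float32));print("deck",r)
m=(np.abs(P[...,2]-.108)<.006)&(P[...,0]>.6)
u=m.astype(np.uint8);n,l,st,_=cv2.connectedComponentsWithStats(u);k=1+np.argmax(st[1:,4]);print("kerb",cv2.minAreaRect((P[l==k][:,:2]*1000).astype(np.float32)),st[k])
for nm,A,h,rg in(("top",P,hsv,(slice(150,195),slice(165,212))),("side",S,hs,(slice(195,290),slice(165,230)))):
    print(nm)
    a=A[rg];hh=h[rg]
    yel=(hh[...,0]>20)&(hh[...,0]<32)&(hh[...,1]>180)
    br=(hh[...,0]>4)&(hh[...,0]<19)&(hh[...,1]>70)
    br&=a[...,2]>.03
    rim=yel&(np.abs(a[...,2]-.121)<.006)
    pts=a[rim];print("rim",len(pts),cv2.minEnclosingCircle((pts[:,:2]*1000).astype(np.float32)))
    print("brown",br.sum());b=a[br];i=np.argsort(b[:,2]);print(np.round(b[i][::max(1,len(i)//25)]*1000).tolist())
cv2.imwrite("pics/b.png",np.hstack([cv2.resize(t["color"][130:220,285:420],None,fx=3,fy=3,interpolation=2),cv2.resize(t["color"][145:205,160:220],(270,270),interpolation=2)])[:,:,::-1])
cs=c["side"]["color"]
cv2.imwrite("pics/b2.png",np.hstack([cv2.resize(cs[110:200,210:335],None,fx=4,fy=4,interpolation=2),cv2.resize(cs[195:290,165:235],(265,360),interpolation=2)])[:,:,::-1])
E
```

```text
counter [208.8, 404.2, 12.6]
counterS [273.8, 335.9, -1.7]
deck ((694.5137329101562, -307.33673095703125), (420.3080749511719, 643.0460815429688), 35.1442756652832)
kerb ((750.5410766601562, -227.21319580078125), (63.15388488769531, 452.7337951660156), 3.363849639892578) [ 283  125  136   20 2264]
top
rim 32 ((604.14892578125, 305.80535888671875), 50.15066146850586)
brown 124
[[604.0, 330.0, 33.0], [614.0, 323.0, 38.0], [620.0, 319.0, 42.0], [607.0, 320.0, 50.0], [617.0, 313.0, 55.0], [601.0, 318.0, 58.0], [597.0, 317.0, 61.0], [597.0, 306.0, 62.0], [611.0, 307.0, 62.0], [615.0, 301.0, 63.0], [611.0, 310.0, 63.0], [593.0, 309.0, 65.0], [606.0, 310.0, 66.0], [595.0, 301.0, 73.0], [592.0, 295.0, 83.0], [593.0, 293.0, 94.0], [598.0, 293.0, 98.0], [596.0, 288.0, 108.0], [587.0, 279.0, 117.0], [588.0, 277.0, 128.0], [584.0, 270.0, 130.0], [591.0, 272.0, 139.0], [588.0, 266.0, 153.0], [580.0, 259.0, 159.0], [579.0, 245.0, 164.0], [582.0, 242.0, 166.0], [581.0, 245.0, 168.0], [584.0, 248.0, 168.0], [587.0, 251.0, 170.0], [580.0, 254.0, 171.0], [589.0, 251.0, 172.0]]
side
rim 241 ((607.891845703125, 306.8157043457031), 51.83104705810547)
brown 302
[[701.0, 95.0, 39.0], [599.0, 295.0, 89.0], [594.0, 288.0, 91.0], [592.0, 286.0, 96.0], [602.0, 291.0, 100.0], [594.0, 286.0, 104.0], [595.0, 288.0, 108.0], [596.0, 282.0, 112.0], [599.0, 284.0, 116.0], [601.0, 281.0, 119.0], [589.0, 274.0, 123.0], [598.0, 280.0, 127.0], [589.0, 272.0, 130.0], [589.0, 273.0, 133.0], [588.0, 269.0, 137.0], [585.0, 265.0, 140.0], [584.0, 261.0, 143.0], [594.0, 270.0, 146.0], [590.0, 264.0, 149.0], [588.0, 266.0, 153.0], [590.0, 262.0, 156.0], [587.0, 262.0, 160.0], [590.0, 261.0, 164.0], [594.0, 259.0, 167.0], [589.0, 257.0, 169.0], [148.0, 958.0, 698.0]]
```

View pics/b.png

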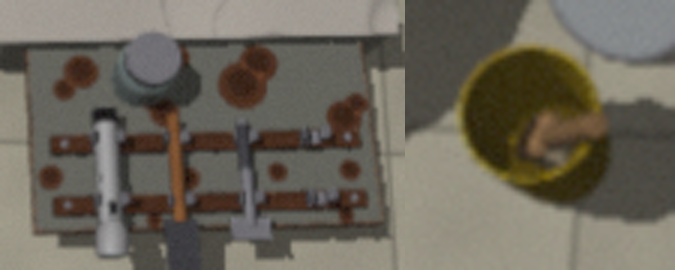

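View pics/b2.png

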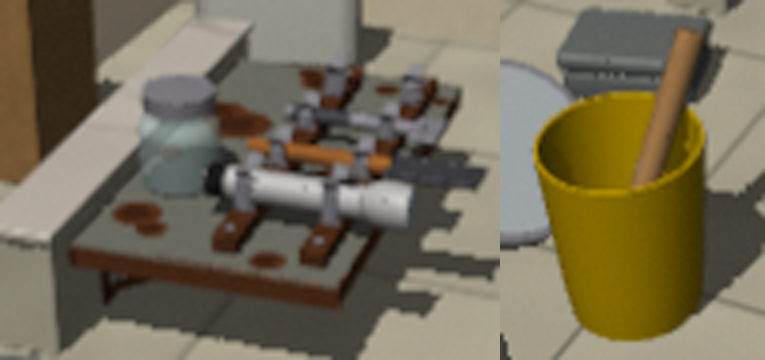

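Top crop: the empty clips are at crop (315,137) and (322,197), which is about pixel (390,176) and (392,196) in the full picture. The side crop shows the handle crossing the rim and the empty pair at the far end of the row. Next I'll find the handle axis from both views and check the shelf frame by projection.

```bash
python3 - <<'E'
from h import *
c=pickle.load(open("a.pkl","rb"))
N=[];C=[];ends=[]
for k,rg in(("top",(158,190,180,212)),("side",(200,245,195,222))):
    cc=c[k];r0,r1,c0,c1=rg
    h=cv2.cvtColor(cc["color"],cv2.COLOR_RGB2HSV)[r0:r1,c0:c1]
    m=((h[...,0]<19)&(h[...,0]>4)&(h[...,1]>60)&(h[...,1]<215)&(h[...,2]>85)).astype(np.uint8)
    n,l,st,_=cv2.connectedComponentsWithStats(m);i=1+np.argmax(st[1:,4])
    v,u=np.nonzero(l==i);u=u+c0;v=v+r0
    print(k,len(u),u.min(),u.max(),v.min(),v.max())
    for row in l: print(''.join('#' if x==i else '.' for x in row))
    vx,vy,x0,y0=cv2.fitLine(np.stack([u,v],1).astype(np.float32),cv2.DIST_HUBER,0,.01,.01).ravel()
    s=(u-x0)*vx+(v-y0)*vy
    o,d1=ray(cc,x0+vx*s.min(),y0+vy*s.min());_,d2=ray(cc,x0+vx*s.max(),y0+vy*s.max())
    nn=np.cross(d1,d2);N.append(nn/np.linalg.norm(nn));C.append(o);ends.append([(x0+vx*q,y0+vy*q) for q in(s.min(),s.max())])
d=np.cross(*N);d/=np.linalg.norm(d);d*=np.sign(d[2])
p=np.linalg.lstsq(np.array([*N,[0,0,1]]),np.array([N[0]@C[0],N[1]@C[1],.122]),rcond=None)[0]
print("axis at rim",p,"dir",d,"elev",np.degrees(np.arcsin(d[2])),"lean az",np.degrees(np.arctan2(d[1],d[0])),ends)
e=p+.05*d;print("end",e,"proj",proj(c["top"],e),proj(c["side"],e))
a=np.radians(3.36);R=np.array([[np.cos(a),-np.sin(a)],[np.sin(a),np.cos(a)]]);o=np.array([.5723,-.2377])
for n,x,y,z in(("fl",-60,190,85),("fr",-60,-190,85),("kerbfl",148,225,108),("kerbfr",148,-225,108),("clipF",-34,-112.5,125),("clipR",34,-112.5,125),("torch",0,112.5,115),("razor",0,-37.5,111)):
    X=np.r_[o+R@[x/1e3,y/1e3],z/1e3];print(n,X.round(4),proj(c["top"],X).round(1),proj(c["side"],X).round(1))
E
```

```text
top 97 187 204 170 180
................................
................................
................................
................................
................................
................................
................................
................................
................................
................................
................................
................................
..........####.......##.#.......
.........#####...########.......
.........################.......
.........################.......
........################........
........########................
.......#####....................
.......####.....................
.......#####..#.................
........###.##..................
.............#..................
................................
................................
................................
................................
................................
................................
................................
................................
................................
side 272 200 217 202 
[... 1576 characters left out ...]
t64(243.62855887624596)), (np.float64(214.6776289349708), np.float64(202.20634404473248))]]
end [0.54280793 0.40689984 0.14067634] proj [[151.94123446 186.56813246]] [[197.36328036 259.09160422]]
fl [ 0.5013 -0.0515  0.085 ] [[296.5 207.2]] [[295.5 180.6]]
fr [ 0.5235 -0.4309  0.085 ] [[412.7 204. ]] [[326.  130.2]]
kerbfl [ 0.7069 -0.0044  0.108 ] [[283.5 144.3]] [[223.5 168.2]]
kerbfr [ 0.7332 -0.4536  0.108 ] [[418.3 141. ]] [[273.9 114.4]]
clipF [ 0.545 -0.352  0.125] [[392.7 194.4]] [[313.8 127. ]]
clipR [ 0.6128 -0.348   0.125 ] [[390.4 173.6]] [[294.6 124.7]]
torch [ 0.5657 -0.1254  0.115 ] [[320.7 186.5]] [[283.9 156.6]]
razor [ 0.5745 -0.2751  0.111 ] [[366.9 185.5]] [[297.9 138.2]]
```

```bash
python3 - <<'E'
from h import *
c=pickle.load(open("a.pkl","rb"));cc=c["side"]
h=cv2.cvtColor(cc["color"],cv2.COLOR_RGB2HSV)
m=np.zeros(h.shape[:2],bool);m[202:244,198:220]=True
m&=(h[...,0]<19)&(h[...,0]>4)&(h[...,1]>60)&(h[...,1]<215)&(h[...,2]>85)
S=cloud(cc);m&=cc["depth"]>0.3
m2=cv2.erode(m.astype(np.uint8),np.ones((1,3)))>0
q=S[m2];q=q[(q[:,2]>.08)&(q[:,2]<.18)]
for _ in range(4):
    mu=q.mean(0);d=np.linalg.svd(q-mu)[2][0];d*=np.sign(d[2]);r=np.linalg.norm(np.cross(q-mu,d),axis=1);q=q[r<2*np.median(r)+.002]
o=-cc["R"].T@cc["t"];w=mu-o;w-=w@d*d;w/=np.linalg.norm(w)
mu=mu+w*.0082
print(len(q),"dir",d,"elev",np.degrees(np.arcsin(d[2])),"az",np.degrees(np.arctan2(d[1],d[0])))
p=mu+d*(.122-mu[2])/d[2];print("rim pt",p)
for s in(0,50):print(s,p+d*s/1e3,proj(c["top"],p+d*s/1e3),proj(cc,p+d*s/1e3))
# top-view handle column centroids
ht=cv2.cvtColor(c["top"]["color"],cv2.COLOR_RGB2HSV)
print(ht[168:180,190:208,1]);print(ht[168:180,190:208,2])
# rim circle, ellipse-fit rays at z=.122 in top view
for k,(r0,r1,c0,c1) in(("top",(150,200,165,212)),("side",(215,290,165,230))):
    A=cloud(c[k])[r0:r1,c0:c1];hh=cv2.cvtColor(c[k]["color"],cv2.COLOR_RGB2HSV)[r0:r1,c0:c1]
    y=(hh[...,0]>20)&(hh[...,0]<32)&(hh[...,1]>180)&(np.abs(A[...,2]-.118)<.006);b=A[y][:,:2]
    s=np.linalg.lstsq(np.c_[2*b,np.ones(len(b))],(b**2).sum(1),rcond=None)[0];print(k,s[:2],np.sqrt(s[2]+s[:2]@s[:2]))
# shelf: deck plane and front edge, side cloud
D=S[(np.abs(S[...,2]-.085)<.005)&(S[...,0]>.45)&(S[...,0]<.75)&(S[...,1]<0)&(S[...,1]>-.46)]
print("deck side",len(D),cv2.minAreaRect((D[:,:2]*1000).astype(np.float32)))
P=cloud(c["top"]);D=P[(np.abs(P[...,2]-.085)<.005)&(P[...,0]>.45)&(P[...,0]<.75)&(P[...,1]<-.03)&(P[...,1]>-.46)]
print("deck top",len(D),cv2.minAreaRect((D[:,:2]*1000).astype(np.float32)))
K=S[(np.abs(S[...,2]-.108)<.003)&(S[...,0]>.68)&(S[...,0]<.82)&(S[...,1]<.02)&(S[...,1]>-.48)];print("kerb side",cv2.minAreaRect((K[:,:2]*1000).astype(np.float32)))
z=c["top"]["color"][165:215,370:420];cv2.imwrite("pics/c.png",np.hstack([cv2.resize(z,(400,400),interpolation=0),cv2.resize(cc["color"][105:155,280:330],(400,400),interpolation=0)])[:,:,::-1])
E
```

```text
185 dir [-0.14794603 -0.43881612  0.88631393] elev 62.413650369415194 az -108.63143690125834
rim pt [0.59790169 0.27135444 0.122     ]
0 [0.59790169 0.27135444 0.122     ] [[197.31907547 172.4489038 ]] [[208.1795236  223.76626833]]
50 [0.59050439 0.24941363 0.1663157 ] [[201.80014536 171.19530947]] [[214.20459736 203.41145681]]
[[199 164 216 169 190 202 215 159 212 215 204 190 200 131  52  26  34  33]
 [152 152 171 171 175 196 206 172 186 177 179 164 169 145  59  37  26  23]
 [138 134 126 129 145 197 167 203 159 141 136 130 146 122  80  46  36  32]
 [117 118 119 126 137 148 146 130 127 121 118 123 116 124  91  59  23  32]
 [112 118 116 112 117 117 125 119 127 117 119 111 122 120 101  61  26  30]
 [112 116 114 124 115 113 122 119 123 117 123 117 123 112 103  62  41  24]
 [122 118 116 116 116 119 115 117 114 119 120 125 114 122 113  62  40  31]
 [117 116 122 117 113 105 114 117 148 110 128 124 123 149 127  56  34  38]
 [119 126 106  96 114 113  95 114 133 146 180 158 144 205 177  81  46  28]
 [114 112  99  91  82  68  88 139 190 226 193 179 176 163 151  81  45  32]
 [109  96  75  63  6
[... 776 characters left out ...]
  58  53  51  46  57  72  74]
 [107  84  67  67  65  64  61  66  79  96  87  64  42  47  44  57  74  72]
 [105  93  85  89  91  79  71  82 103 116  93  58  49  50  52  60  74  76]
 [ 89  97 114 117 113  96  85  97 114 105  73  49  44  44  51  64  71  75]]
top [0.60434783 0.30612102] 0.048547959481584885
side [0.6082722  0.30757507] 0.04877530482913384
deck side 1663 ((622.2748413085938, -217.08334350585938), (435.4977111816406, 244.2892303466797), 88.55504608154297)
deck top 4717 ((618.5076904296875, -247.03416442871094), (213.31100463867188, 413.2378234863281), 3.2330875396728516)
kerb side ((733.0161743164062, -220.8311309814453), (94.14126586914062, 441.7772521972656), 3.2063143253326416)
```

View pics/c.png

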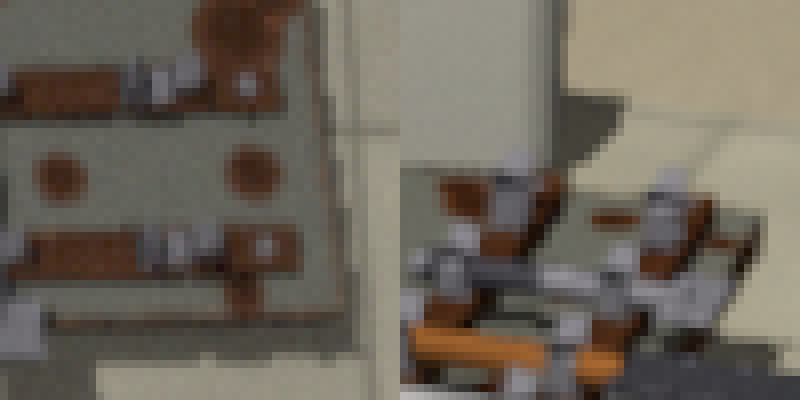

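Right-front deck corner is at (413.1,204.7), where the frame predicts (412.7,204.0), and the clips at (390.3,175.6) and (392.5,195.6) agree with the empty slot. The handle axis passes its checks: elevation 62°, rim crossing 36 mm from the cup's centre. Since the rim blocks a mid-handle grasp, the plan is:
1. Grip the top of the handle and lift it straight out.
2. Lay the brush on free counter.
3. Regrasp it at the middle with the tool vertical.
4. Press it into the clips.

```bash
cat >> h.py <<'E'
from scipy.spatial.transform import Rotation as Ro
def tool(az,tilt,lean):
    """tool x at azimuth az (deg) when vertical; then tool z tilted by tilt towards azimuth lean"""
    a=np.radians(az);x=np.array([np.cos(a),np.sin(a),0]);z=np.array([0,0,-1.])
    R0=np.stack([x,np.cross(z,x),z],1);l=np.radians(lean)
    ax=np.cross(z,[np.cos(l),np.sin(l),0]);return Ro.from_rotvec(ax*np.radians(tilt))*Ro.from_matrix(R0)
def plan(wps,op,v=40,w=7.5,start=None):
    """wps: list of (grasp point, Rotation); prints rows"""
    s=robot.read_state();p=np.array(s["tool_pos"]);R=Ro.from_rotvec(s["orientation"])
    if start: p,R=start
    for g,Rt in wps:
        pt=np.array(g)-Rt.apply([0,0,.167]);n=int(np.ceil(max(np.linalg.norm(pt-p)*1000/v,(R.inv()*Rt).magnitude()*57.3/w,1)))
        p0=p.copy();rv=(R.inv()*Rt).as_rotvec()/n
        for i in range(n):
            t=p0+(pt-p0)*(i+1)/n
            d=np.round(R.inv().apply(t-p)*1000,1);q=np.round(np.degrees(rv),2)
            print(",".join(f"{k:g}" for k in[op,*d,*q]),end=", \n")
            p=p+R.apply(d/1000);R=R*Ro.from_rotvec(np.radians(q))
        print("-- wp",n)
    return p,R
E
cat > brush.py <<'E'
from h import *
rim=np.array([.5979,.2714,.122]);az=-106;e=np.radians(62.8)
d=np.array([np.cos(e)*np.cos(np.radians(az)),np.cos(e)*np.sin(np.radians(az)),np.sin(e)])
R1=tool(74,33,az); g=rim+d*.031; zt=R1.apply([0,0,1]); g1=g-zt*.006
E
python3 - <<'E'
from brush import *
c=pickle.load(open("a.pkl","rb"))
print("g",g,proj(c["top"],g),proj(c["side"],g))
o=np.array([.5723,-.2377]);R=tool(0,0,0)
a=np.radians(3.3);M=np.array([[np.cos(a),-np.sin(a)],[np.sin(a),np.cos(a)]])
for x in(-34,34):
  for z in(.099,.111): 
    X=np.r_[o+M@[x/1e3,-.1125],z];print(x,z,proj(c["top"],X).round(1),proj(c["side"],X).round(1))
plan([((.35,-.1,.30),tool(50,0,0)),(g1-zt*.09+[0,0,.03],R1)],93)
E
```

```text
g [0.59399421 0.25777889 0.14957191] [[200.05568025 171.46607284]] [[211.63487666 211.09368569]]
-34 0.099 [[389.8 196. ]] [[313.6 134.1]]
-34 0.111 [[391.1 195.3]] [[313.7 130.9]]
34 0.099 [[387.6 175.7]] [[294.5 131.7]]
34 0.111 [[388.9 174.8]] [[294.6 128.5]]
93,23.2,-30.4,-4.8,-0.01,-0,-2.45, 
93,24.4,-29.4,-4.8,-0.01,-0,-2.45, 
93,25.7,-28.4,-4.8,-0.01,-0,-2.45, 
93,26.9,-27.2,-4.9,-0.01,-0,-2.45, 
93,28,-26,-4.8,-0.01,-0,-2.45, 
93,29.1,-24.8,-4.8,-0.01,-0,-2.45, 
93,30.1,-23.6,-4.8,-0.01,-0,-2.45, 
93,31.1,-22.2,-4.9,-0.01,-0,-2.45, 
93,32.1,-20.9,-4.8,-0.01,-0,-2.45, 
93,32.8,-19.5,-4.9,-0.01,-0,-2.45, 
93,33.7,-18.1,-4.8,-0.01,-0,-2.45, 
93,34.5,-16.6,-4.9,-0.01,-0,-2.45, 
93,35.1,-15.1,-4.8,-0.01,-0,-2.45, 
-- wp 13
93,37.5,-6.7,4.5,-0.46,-2.17,-1.55, 
93,37.7,-5.8,3,-0.46,-2.17,-1.55, 
93,38,-4.7,1.5,-0.46,-2.17,-1.55, 
93,38.1,-3.7,0,-0.46,-2.17,-1.55, 
93,38.2,-2.7,-1.4,-0.46,-2.17,-1.55, 
93,38.2,-1.6,-2.9,-0.46,-2.17,-1.55, 
93,38.1,-0.5,-4.4,-0.46,-2.17,-1.55, 
93,37.8,0.5,-5.8,-0.46,-2.17,-1.55, 
93,37.6,1.6,-7.2,-0.46,-2.17,-1.55, 
93,37.3,2.6,-8.6,-0.46,-2.17,-1.55, 
93,36.8,3.8,-10,-0.46,-2.17,-1.55, 
93,36.3,4.8,-11.3,-0.46,-2.17,-1.55, 
93,35.7,5.9,-12.7,-0.46,-2.17,-1.55, 
93,35,6.9,-13.9,-0.46,-2.17,-1.55, 
93,34.2,8,-15.2,-0.46,-2.17,-1.55, 
-- wp 15
```

drive_tool(moves=[93,23.2,-30.4,-4.8,0,0,-2.45,93,24.4,-29.4,-4.8,0,0,-2.45,93,25.7,-28.4,-4.8,0,0,-2.45,93,26.9,-27.2,-4.9,0,0,-2.45,93,28,-26,-4.8,0,0,-2.45,93,29.1,-24.8,-4.8,0,0,-2.45,93,30.1,-23.6,-4.8,0,0,-2.45,93,31.1,-22.2,-4.9,0,0,-2.45])

```text
t: 0.9
tool_pos: [0.2876, -0.2793, 0.4431]
orientation: [-2.971, -1.02, 0.0]
force: [0.4, -0.3, 0.2]
opening: 0.093
gripper_force: 0.0
```

drive_tool(moves=[93,32.1,-20.9,-4.8,0,0,-2.45,93,32.8,-19.5,-4.9,0,0,-2.45,93,33.7,-18.1,-4.8,0,0,-2.45,93,34.5,-16.6,-4.9,0,0,-2.45,93,35.1,-15.1,-4.8,0,0,-2.45,93,0,0,0,0,0,0])

```text
t: 1.5
tool_pos: [0.3508, -0.0967, 0.4681]
orientation: [-2.842, -1.339, -0.003]
force: [0.6, -0.6, 0.4]
opening: 0.0933
gripper_force: 0.0
```

drive_tool(moves=[93,37.5,-6.7,4.5,-0.46,-2.17,-1.55,93,37.7,-5.8,3,-0.46,-2.17,-1.55,93,38,-4.7,1.5,-0.46,-2.17,-1.55,93,38.1,-3.7,0,-0.46,-2.17,-1.55,93,38.2,-2.7,-1.4,-0.46,-2.17,-1.55,93,38.2,-1.6,-2.9,-0.46,-2.17,-1.55,93,38.1,-0.5,-4.4,-0.46,-2.17,-1.55,93,37.8,0.5,-5.8,-0.46,-2.17,-1.55])

```text
t: 2.3
tool_pos: [0.502, 0.1647, 0.431]
orientation: [2.505, 1.523, -0.368]
force: [0.6, -1.0, 0.8]
opening: 0.093
gripper_force: 0.0
```

drive_tool(moves=[93,37.6,1.6,-7.2,-0.46,-2.17,-1.55,93,37.3,2.6,-8.6,-0.46,-2.17,-1.55,93,36.8,3.8,-10,-0.46,-2.17,-1.55,93,36.3,4.8,-11.3,-0.46,-2.17,-1.55,93,35.7,5.9,-12.7,-0.46,-2.17,-1.55,93,35,6.9,-13.9,-0.46,-2.17,-1.55,93,34.2,8,-15.2,-0.46,-2.17,-1.55,93,0,0,0,0,0,0])

```text
t: 3.1
tool_pos: [0.6351, 0.3983, 0.3895]
orientation: [2.167, 1.642, -0.662]
force: [0.2, -0.9, -1.4]
opening: 0.0927
gripper_force: 0.0
```

```bash
python3 - <<'E'
from brush import *
s=robot.read_state();print(s["q"],s["force"],s["t"]);R=Ro.from_rotvec(s["orientation"])
print(np.array(s["tool_pos"])+R.apply([0,0,.167])-g1, (R.inv()*R1).as_rotvec()*57.3)
plan([(g1-zt*.07,R1),(g1,R1)],93,v=18)
E
```

```text
[ 0.58259511  0.83641727  0.65313031 -0.42027726  2.08264545  0.72899235] [ 0.18557997 -0.91407346 -1.35874576] 3.1
[0.01385025 0.04882818 0.09581131] [-0.33165568  0.57949527  0.40878535]
93,2.8,-0.2,12.6,-0.11,0.19,0.14, 
93,2.7,-0.2,12.7,-0.11,0.19,0.14, 
93,2.7,-0.2,12.6,-0.11,0.19,0.14, 
-- wp 3
93,-0,-0,17.5,-0,0,-0, 
93,-0,-0,17.5,-0,0,-0, 
93,-0,-0,17.5,-0,0,-0, 
93,-0,-0,17.5,-0,0,-0, 
-- wp 4
```

drive_tool(moves=[93,2.8,-0.2,12.6,-0.11,0.19,0.14,93,2.7,-0.2,12.7,-0.11,0.19,0.14,93,2.7,-0.2,12.6,-0.11,0.19,0.14,93,0,0,17.5,0,0,0,93,0,0,17.5,0,0,0,93,0,0,17.5,0,0,0,93,0,0,17.5,0,0,0,93,0,0,0,0,0,0])

```text
t: 3.9
tool_pos: [0.6187, 0.3432, 0.3029]
orientation: [2.183, 1.632, -0.634]
force: [-0.9, -0.7, -0.2]
opening: 0.0931
gripper_force: 0.0
```

```bash
python3 - <<'E'
from brush import *
s=robot.read_state();R=Ro.from_rotvec(s["orientation"])
print(np.array(s["tool_pos"])+R.apply([0,0,.167])-g1,s["force"])
c=snap("d");im=np.hstack([cv2.resize(c["side"]["color"][150:300,140:290],(400,400)),cv2.resize(c["top"]["color"][130:210,160:240],(400,400))])
cv2.imwrite("pics/d.png",im[:,:,::-1])
E
```

```text
[-0.00073068 -0.00436013  0.00764238] [-0.87033254 -0.65629305 -0.23889249]
```

View pics/d.png

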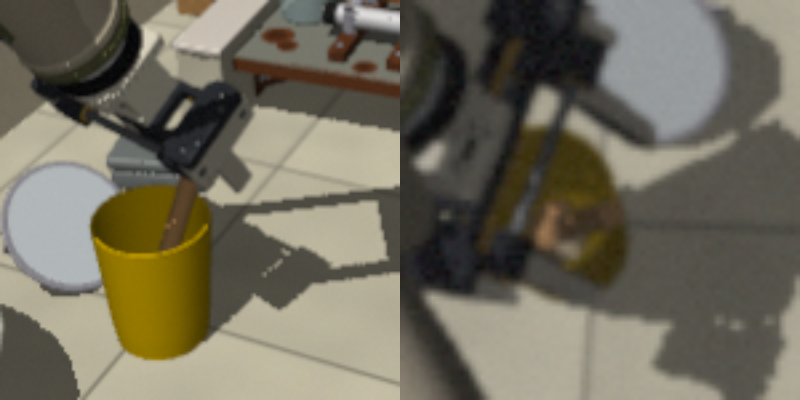

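The fingers straddle the handle and nothing else is touched, but the tool stopped about 9 mm high along the handle. I'll correct that, then close.

```bash
python3 - <<'E'
from brush import *
plan([(g1,R1)],93,v=10)
E
```

```text
93,4.4,-0.2,3.7,0.13,-0.26,-0.25, 
93,4.5,-0.2,3.8,0.13,-0.26,-0.25, 
-- wp 2
```

drive_tool(moves=[93,4.4,-0.2,3.7,0.13,-0.26,-0.25,93,4.5,-0.2,3.8,0.13,-0.26,-0.25,93,0,0,0,0,0,0])

```text
t: 4.3
tool_pos: [0.6196, 0.35, 0.2931]
orientation: [2.172, 1.641, -0.645]
force: [-0.3, 1.0, -0.9]
opening: 0.0927
gripper_force: 0.0
```

drive_tool(moves=[0,0,0,0,0,0,0,0,0,0,0,0,0,0,0,0,0,0,0,0,0,0,0,0,0,0,0,0,0,0,0,0,0,0,0], grip_force=20)

```text
t: 4.8
tool_pos: [0.6199, 0.3495, 0.2943]
orientation: [2.173, 1.64, -0.643]
force: [-0.5, -0.7, -0.5]
opening: 0.0578
gripper_force: 0.0
```

drive_tool(moves=[0,0,0,0,0,0,0,0,0,0,0,0,0,0,0,0,0,0,0,0,0,0,0,0,0,0,0,0,0,0,0,0,0,0,0], grip_force=20)

```text
t: 5.3
tool_pos: [0.6198, 0.3495, 0.2941]
orientation: [2.173, 1.64, -0.643]
force: [-0.2, -0.5, 0.2]
opening: 0.0178
gripper_force: 13.2
```

```bash
python3 - <<'E'
from brush import *
s=robot.read_state();R=Ro.from_rotvec(s["orientation"]);G=np.array(s["tool_pos"])+R.apply([0,0,.167])
print(G-g1,s["force"],s["opening"],s["gripper_force"])
p,r=plan([(G+[0,0,.17],R)],0,v=35)
E
```

```text
[ 7.10435492e-05  1.13776269e-03 -5.61496443e-04] [-0.17043421 -0.45870049  0.2153143 ] 0.017816008638457777 13.188621997833252
0,-18.5,0,-28.5,0,0,0, 
0,-18.5,0,-28.5,0,0,0, 
0,-18.5,0,-28.6,0,0,0, 
0,-18.5,0,-28.5,0,0,0, 
0,-18.6,0.1,-28.5,0,0,0, 
-- wp 5
```

drive_tool(moves=[0,-5,0,-8,0,0,0,0,-10,0,-15,0,0,0,0,-11,0,-17,0,0,0,0,-11,0,-17,0,0,0,0,-13,0,-20,0,0,0,0,-13,0,-20,0,0,0,0,-13,0,-20,0,0,0,0,-17,0,-26,0,0,0], grip_force=30)

```text
t: 6.1
tool_pos: [0.6194, 0.3492, 0.4671]
orientation: [2.174, 1.64, -0.642]
force: [0.5, -0.1, -1.2]
opening: 0.017
gripper_force: 30.0
```

```bash
python3 - <<'E'
from brush import *
s=robot.read_state();R=Ro.from_rotvec(s["orientation"]);G=np.array(s["tool_pos"])+R.apply([0,0,.167])
print(G-g1,s["force"],s["opening"],s["gripper_force"])
# brush relative to tool, then lay-down pose
M=.112 # dummy
d_t=R1.inv().apply(d)
az2=-106
Rl=tool(74,-(62.8-33),az2); print("handle dir laid",Rl.apply(d_t))
gl=np.array([.485,.06,.0]); 
off=Rl.apply([0,0,-.006]); gl=gl+[0,0,.024]+off
p,r=plan([(G+[-.0,-.03,.02],R),(gl+[0,0,.10],Rl)],0,v=38)
print(gl)
E
```

```text
[-0.00031749  0.00093598  0.17233763] [ 0.45705355 -0.13346945 -1.22923168] 0.017002027792991935 29.964314997196198
handle dir laid [-2.75637356e-01 -9.61261696e-01 -9.23254123e-17]
0,-35.1,8.2,-1.1,0,0,0, 
-- wp 1
0,-16.4,-4.9,31.8,0,5.23,0.01, 
0,-19.2,-4.8,30.1,0,5.23,0.01, 
0,-21.8,-4.9,28.3,0,5.23,0.01, 
0,-24.4,-4.8,26.1,0,5.23,0.01, 
0,-26.6,-4.9,23.8,0,5.23,0.01, 
0,-28.7,-4.8,21.3,0,5.23,0.01, 
0,-30.5,-4.9,18.6,0,5.23,0.01, 
0,-32.1,-4.8,15.7,0,5.23,0.01, 
0,-33.4,-4.8,12.8,0,5.23,0.01, 
0,-34.4,-4.8,9.6,0,5.23,0.01, 
0,-35.2,-4.8,6.5,0,5.23,0.01, 
0,-35.5,-4.9,3.2,0,5.23,0.01, 
-- wp 12
[0.48417809 0.05713367 0.02920659]
```

```bash
python3 - <<'E'
from brush import *
s=robot.read_state();R=Ro.from_rotvec(s["orientation"]);G=np.array(s["tool_pos"])+R.apply([0,0,.167])
Rl=tool(74,-29.8,-106)
gl=np.array([.4842,.0571,.0292])
p,r=plan([([.53,.08,G[2]],R),(gl+[0,0,.08],Rl)],0,v=38)
E
```

```text
0,-26.9,-2,17.5,0,0,0, 
0,-27,-2.1,17.4,0,0,0, 
0,-26.9,-2,17.5,0,0,0, 
0,-26.9,-2,17.4,0,0,0, 
0,-27,-2.1,17.5,0,0,0, 
0,-26.9,-2,17.5,0,0,0, 
-- wp 6
0,-6.6,-4.2,32.4,0,6.97,0.01, 
0,-10.4,-4.2,31.5,0,6.97,0.01, 
0,-14.2,-4.2,29.9,0,6.97,0.01, 
0,-17.7,-4.2,27.9,0,6.97,0.01, 
0,-21,-4.3,25.6,0,6.97,0.01, 
0,-23.9,-4.2,22.9,0,6.97,0.01, 
0,-26.6,-4.1,19.8,0,6.97,0.01, 
0,-28.7,-4.2,16.4,0,6.97,0.01, 
0,-30.5,-4.2,12.9,0,6.97,0.01, 
-- wp 9
```

drive_tool(moves=[0,-27,-2,17.5,0,0,0,0,-27,-2,17.5,0,0,0,0,-27,-2,17.5,0,0,0,0,-27,-2,17.5,0,0,0,0,-27,-2,17.5,0,0,0,0,-27,-2,17.5,0,0,0,0,0,0,0,0,0,0])

```text
t: 6.8
tool_pos: [0.5543, 0.1641, 0.4676]
orientation: [2.176, 1.636, -0.641]
force: [-0.2, 0.0, -0.0]
opening: 0.017
gripper_force: 30.0
```

drive_tool(moves=[0,-6.6,-4.2,32.4,0,6.97,0,0,-10.4,-4.2,31.5,0,6.97,0,0,-14.2,-4.2,29.9,0,6.97,0,0,-17.7,-4.2,27.9,0,6.97,0,0,-21,-4.3,25.6,0,6.97,0,0,-23.9,-4.2,22.9,0,6.97,0,0,-26.6,-4.1,19.8,0,6.97,0,0,-28.7,-4.2,16.4,0,6.97,0])

```text
t: 7.6
tool_pos: [0.4727, -0.0027, 0.2775]
orientation: [-2.286, -1.729, -0.471]
force: [-0.5, -0.9, -1.7]
opening: 0.0175
gripper_force: 30.0
```

drive_tool(moves=[0,-30.5,-4.2,12.9,0,6.97,0,0,0,0,0,0,0,0])

```text
t: 7.8
tool_pos: [0.4602, -0.0254, 0.25]
orientation: [-2.211, -1.662, -0.587]
force: [-1.0, -1.1, -1.1]
opening: 0.0172
gripper_force: 30.0
```

```bash
python3 - <<'E'
from brush import *
s=robot.read_state();R=Ro.from_rotvec(s["orientation"]);G=np.array(s["tool_pos"])+R.apply([0,0,.167])
Rl=tool(74,-29.8,-106);gl=np.array([.4842,.0571,.0292])
print(G-gl,(R.inv()*Rl).as_rotvec()*57.3,s["force"],s["q"])
c=snap("e");im=np.hstack([cv2.resize(c["side"]["color"][100:260,150:360],(480,366)),cv2.resize(c["top"]["color"][140:260,200:320],(300,366))[:,:300]])
cv2.imwrite("pics/e.png",im[:,:,::-1])
plan([(gl,Rl)],0,v=12)
E
```

```text
[-0.00138863 -0.00243677  0.07598445] [-0.12580751 -0.08030921 -0.19228912] [-1.04752739 -1.09083898 -1.1011404 ] [-0.37753349 -0.11004086  2.07430862  0.54340889  1.28151295 -0.28176014]
0,-5.5,-0.2,9.9,0,0.03,-0, 
0,-5.5,-0.2,9.9,0,0.03,-0, 
0,-5.5,-0.2,9.8,0,0.03,-0, 
0,-5.5,-0.2,9.9,0,0.03,-0, 
0,-5.5,-0.2,9.9,0,0.03,-0, 
0,-5.5,-0.2,9.8,0,0.03,-0, 
0,-5.5,-0.2,9.9,0,0.03,-0, 
-- wp 7
```

View pics/e.png

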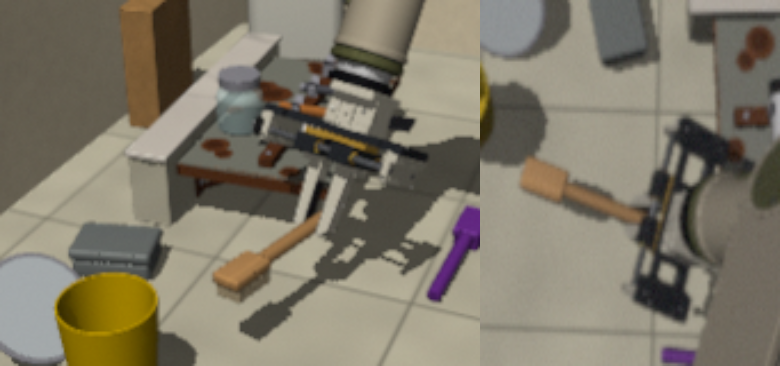

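The brush is held bristles down, and the cup stands. The gripper body would come near the shelf corner here, so I'll shift the lay-down spot by (-50,+55) mm first.

```bash
python3 - <<'E'
from brush import *
Rl=tool(74,-29.8,-106);gl=np.array([.434,.112,.0292])
plan([(gl+[0,0,.076],Rl),(gl,Rl)],0,v=20)
E
```

```text
0,8.3,-16.2,5.6,0.01,0.05,-0, 
0,8.2,-16.2,5.5,0.01,0.05,-0, 
0,8.2,-16.2,5.6,0.01,0.05,-0, 
0,8.3,-16.2,5.6,0.01,0.05,-0, 
-- wp 4
0,-9.4,0,16.5,-0,-0,-0, 
0,-9.5,0,16.5,-0,-0,-0, 
0,-9.4,0,16.5,-0,-0,-0, 
0,-9.5,0,16.5,-0,-0,-0, 
-- wp 4
```

drive_tool(moves=[0,8.3,-16.2,5.6,0,0.05,0,0,8.3,-16.2,5.6,0,0.05,0,0,8.3,-16.2,5.6,0,0.05,0,0,8.3,-16.2,5.6,0,0.05,0,0,-9.4,0,16.5,0,0,0,0,-9.4,0,16.5,0,0,0,0,0,0,0,0,0,0])

```text
t: 8.6
tool_pos: [0.4107, 0.0348, 0.2114]
orientation: [-2.206, -1.672, -0.588]
force: [-0.0, 0.0, -0.9]
opening: 0.0171
gripper_force: 30.0
```

drive_tool(moves=[0,-5,0,8,0,0,0,0,-4,0,7,0,0,0,0,0,0,0,0,0,0])

```text
t: 8.9
tool_pos: [0.4104, 0.0331, 0.1932]
orientation: [-2.208, -1.667, -0.59]
force: [0.3, 0.7, -0.3]
opening: 0.0172
gripper_force: 30.0
```

drive_tool(moves=[0,-4,0,7,0,0,0,0,-3,0,5,0,0,0,0,0,0,0,0,0,0])

```text
t: 9.2
tool_pos: [0.4099, 0.0328, 0.1787]
orientation: [-2.208, -1.666, -0.589]
force: [-0.1, -0.4, -1.3]
opening: 0.0173
gripper_force: 30.0
```

```bash
python3 - <<'E'
from brush import *
s=robot.read_state();R=Ro.from_rotvec(s["orientation"]);G=np.array(s["tool_pos"])+R.apply([0,0,.167])
print(G,s["force"],s["wrist_torque"])
c=snap("f");cc=c["side"];S=cloud(cc);h=cv2.cvtColor(cc["color"],cv2.COLOR_RGB2HSV)
m=(h[...,0]<19)&(h[...,0]>4)&(h[...,1]>60)&(h[...,2]>85)
m&=(S[...,0]>.40)&(S[...,0]<.56)&(S[...,1]>.1)&(S[...,1]<.30)&(S[...,2]>-.01)&(S[...,2]<.08)
q=S[m]
for y in np.arange(.1,.3,.02):
    a=q[(q[:,1]>=y)&(q[:,1]<y+.02)]
    if len(a):print(round(y,2),len(a),a.mean(0).round(4),a[:,2].min().round(3),np.percentile(a[:,2],95).round(3))
E
```

```text
[0.43258246 0.11299313 0.03399514] [-0.14663665 -0.41719527 -1.32785801] [-0.34653248  0.04277308 -0.00273697]
0.1 16 [0.4327 0.1115 0.0348] 0.033 0.037
0.12 36 [0.4339 0.1305 0.0329] 0.025 0.036
0.14 40 [0.4395 0.1496 0.033 ] 0.025 0.037
0.16 44 [0.4455 0.1698 0.0325] 0.027 0.036
0.18 48 [0.453  0.19   0.0318] -0.001 0.036
0.2 48 [0.4636 0.2119 0.0339] -0.001 0.038
0.22 99 [0.4646 0.2306 0.0357] -0.001 0.039
0.24 105 [0.4692 0.2511 0.0352] 0.014 0.039
0.26 79 [0.4728 0.2648 0.0315] 0.011 0.038
```

drive_tool(moves=[0,-2,0,3.5,0,0,0,0,-1.5,0,2.6,0,0,0,0,0,0,0,0,0,0])

```text
t: 9.6
tool_pos: [0.4102, 0.0329, 0.1722]
orientation: [-2.208, -1.667, -0.59]
force: [0.5, -1.0, -0.8]
opening: 0.017
gripper_force: 30.0
```

drive_tool(moves=[0,-0.8,0,1.4,0,0,0,0,0,0,0,0,0,0])

```text
t: 9.8
tool_pos: [0.4105, 0.0328, 0.171]
orientation: [-2.209, -1.667, -0.591]
force: [0.2, -0.1, -0.4]
opening: 0.0173
gripper_force: 30.0
```

drive_tool(moves=[0,-0.5,0,0.9,0,0,0,0,0,0,0,0,0,0])

```text
t: 10.0
tool_pos: [0.4105, 0.0328, 0.1701]
orientation: [-2.209, -1.667, -0.591]
force: [0.4, -0.5, 0.4]
opening: 0.0173
gripper_force: 30.0
```

drive_tool(moves=[50,0,0,0,0,0,0,50,0,0,0,0,0,0,50,0,0,0,0,0,0,50,0,0,0,0,0,0])

```text
t: 10.4
tool_pos: [0.4104, 0.0329, 0.1701]
orientation: [-2.208, -1.667, -0.591]
force: [0.8, -0.1, 0.5]
opening: 0.0446
gripper_force: 0.0
```

drive_tool(moves=[50,0,0,-10,0,0,0,50,0,0,-25,0,0,0,50,0,0,-40,0,0,0,70,0,0,-45,0,0,0,70,0,0,0,0,-8,0,70,0,0,0,0,-8,0,70,0,0,0,0,-8,0,70,0,0,0,0,-6,0])

```text
t: 11.2
tool_pos: [0.3942, -0.0253, 0.2755]
orientation: [2.503, 1.887, -0.005]
force: [-0.7, 0.7, -0.3]
opening: 0.0698
gripper_force: 0.0
```

```bash
python3 - <<'E'
from brush import *
s=robot.read_state();R=Ro.from_rotvec(s["orientation"]);G=np.array(s["tool_pos"])+R.apply([0,0,.167])
print(G,R.apply([0,0,1]),R.apply([1,0,0]),s["opening"])
c=snap("g");cc=c["side"];S=cloud(cc);h=cv2.cvtColor(cc["color"],cv2.COLOR_RGB2HSV)
m=(h[...,0]<19)&(h[...,0]>4)&(h[...,1]>60)&(h[...,2]>85)
m&=(S[...,0]>.38)&(S[...,0]<.56)&(S[...,1]>.05)&(S[...,1]<.30)&(S[...,2]>.015)&(S[...,2]<.08)
q=S[m]
for y in np.arange(.06,.3,.02):
    a=q[(q[:,1]>=y)&(q[:,1]<y+.02)]
    if len(a):print(round(y,2),len(a),a.mean(0).round(4),np.percentile(a[:,2],95).round(3))
print("y ext",np.percentile(q[:,1],[0.5,2,98,99.5]))
im=np.hstack([cv2.resize(cc["color"][140:260,180:340],(480,360)),cv2.resize(c["top"]["color"][170:270,190:290],(320,360))])
cv2.imwrite("pics/g.png",im[:,:,::-1])
E
```

```text
[ 0.39438174 -0.02649559  0.10847616] [ 0.00137447 -0.00732099 -0.99997226] [ 0.27531267  0.96133167 -0.00665968] 0.06978249813417124
0.08 5 [0.4273 0.0983 0.0167] 0.018
0.1 20 [0.4315 0.1105 0.0173] 0.02
0.12 32 [0.4347 0.1305 0.0187] 0.021
0.14 33 [0.4403 0.151  0.02  ] 0.023
0.16 37 [0.4453 0.1709 0.0216] 0.025
0.18 43 [0.4515 0.1901 0.0226] 0.026
0.2 46 [0.4605 0.2122 0.028 ] 0.031
0.22 91 [0.463  0.2302 0.0301] 0.033
0.24 97 [0.4704 0.2506 0.0311] 0.034
0.26 72 [0.4708 0.2637 0.0279] 0.034
y ext [0.09895636 0.10624142 0.26650848 0.26797533]
```

View pics/g.png

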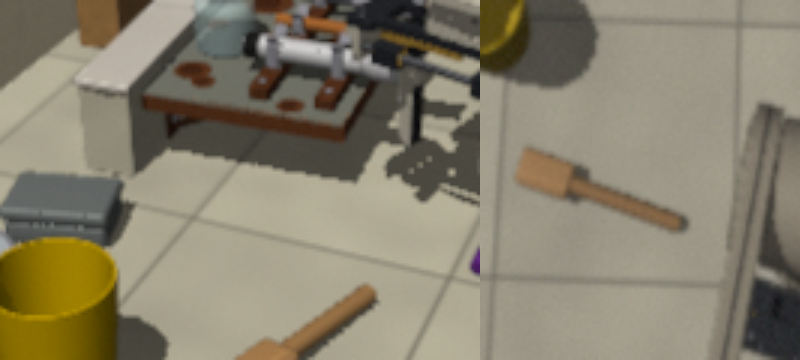

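The brush lies head up and handle end down, tilted about 5°, clear of everything. I'll measure its ends in the top view.

```bash
cat > laid.py <<'E'
from h import *
c=pickle.load(open("g.pkl","rb"));t=c["top"];h=cv2.cvtColor(t["color"],cv2.COLOR_RGB2HSV)
m=np.zeros(h.shape[:2],np.uint8);m[200:245,195:255]=1
m&=((h[...,0]<19)&(h[...,0]>4)&(h[...,1]>75)&(h[...,2]>70)).astype(np.uint8)
n,l,st,_=cv2.connectedComponentsWithStats(m);i=1+np.argmax(st[1:,4]);v,u=np.nonzero(l==i)
pts=[]
for a,b in zip(u,v):
    o,d=ray(t,a,b);pts.append(o+d*(.022-o[2])/d[2])
q=np.array(pts)[:,:2]
r=cv2.minAreaRect((q*1000).astype(np.float32));
mu=q.mean(0);D=np.array([np.cos(np.radians(-106)),np.sin(np.radians(-106))])
for _ in range(3):
    s=(q-mu)@D; hd=s>np.median(s)+.015 if _==0 else (s>s.max()-.105)&(s<s.max()-.01)
    vx,vy,x0,y0=cv2.fitLine((q[hd]*1000).astype(np.float32),cv2.DIST_HUBER,0,.01,.01).ravel()
    D=np.array([vx,vy])*np.sign(vy)*-1;mu=np.array([x0,y0])/1000
s=(q-mu)@D
E
python3 - <<'E'
from laid import *
print(st[i],r);az=np.degrees(np.arctan2(D[1],D[0]));print("az",az,"s range",s.min(),s.max(),s.max()-s.min())
end=mu+D*s.max();print("end",end,"mid",end-D*.062,"by head",mu+D*s.min()+D*.118)
S=cloud(c["side"])
E
```

```text
[201 211  52  23 339] ((449.7102966308594, 177.63311767578125), (180.50198364257812, 34.34648513793945), 73.51738739013672)
az -106.81367 s range -0.12330992737682059 0.057258755879738124 0.18056868325655873
end [0.42341184 0.09129201] mid [0.44134597 0.15064154] by head [0.44151047 0.15118591]
```

```bash
cat >> laid.py <<'E'
mid=np.array([.4414,.1509,.014]); R2=tool(73.2,-4.9,-106.8); g2=np.array([.4414,.1509,.0227])
E
python3 - <<'E'
from laid import *
print(R2.apply([1,0,0]),R2.apply([0,0,1]))
plan([(g2+[0,0,.07],R2),(g2,R2)],60,v=25)
E
```

```text
[0.28797547 0.95382078 0.08541692] [ 0.02468821  0.08177129 -0.9963453 ]
60,23.9,-0.4,2.2,0.01,0.73,0.14, 
60,23.9,-0.4,2.5,0.01,0.73,0.14, 
60,23.8,-0.5,2.8,0.01,0.73,0.14, 
60,23.8,-0.5,3,0.01,0.73,0.14, 
60,23.7,-0.6,3.4,0.01,0.73,0.14, 
60,23.7,-0.6,3.7,0.01,0.73,0.14, 
60,23.7,-0.7,4,0.01,0.73,0.14, 
-- wp 7
60,-2,-0,23.3,-0.01,-0.01,0, 
60,-2,-0,23.2,-0.01,-0.01,0, 
60,-2,-0,23.3,-0.01,-0.01,0, 
-- wp 3
```

drive_tool(moves=[60,23.9,-0.4,2.2,0,0.73,0.14,60,23.9,-0.4,2.5,0,0.73,0.14,60,23.8,-0.5,2.8,0,0.73,0.14,60,23.8,-0.5,3,0,0.73,0.14,60,23.7,-0.6,3.4,0,0.73,0.14,60,23.7,-0.6,3.7,0,0.73,0.14,60,23.7,-0.7,4,0,0.73,0.14,60,0,0,0,0,0,0])

```text
t: 12.1
tool_pos: [0.4376, 0.1382, 0.2587]
orientation: [-2.476, -1.837, -0.112]
force: [0.1, -0.8, -0.5]
opening: 0.0598
gripper_force: 0.0
```

drive_tool(moves=[60,-2,0,23.3,0,0,0,60,-2,0,23.3,0,0,0,60,-1,0,12,0,0,0,60,0,0,0,0,0,0])

```text
t: 12.5
tool_pos: [0.4364, 0.1361, 0.1981]
orientation: [-2.479, -1.836, -0.104]
force: [-0.1, 0.2, -0.1]
opening: 0.0599
gripper_force: 0.0
```

```bash
python3 - <<'E'
from laid import *
plan([(g2,R2)],60,v=8)
E
```

```text
60,0.3,0.3,4.5,-0.12,-0.05,-0.08, 
60,0.3,0.3,4.6,-0.12,-0.05,-0.08, 
-- wp 2
```

drive_tool(moves=[60,0.3,0.3,4.5,0,0,0,60,0.3,0.3,4.5,0,0,0,60,0,0,0,0,0,0,60,0,0,0,0,0,0])

```text
t: 12.9
tool_pos: [0.4387, 0.1382, 0.1914]
orientation: [-2.48, -1.839, -0.11]
force: [0.8, 0.1, 0.1]
opening: 0.0597
gripper_force: 0.0
```

drive_tool(moves=[0,0,0,0,0,0,0,0,0,0,0,0,0,0,0,0,0,0,0,0,0,0,0,0,0,0,0,0,0,0,0,0,0,0,0,0,0,0,0,0,0,0,0,0,0,0,0,0,0], grip_force=45)

```text
t: 13.6
tool_pos: [0.4385, 0.1381, 0.1909]
orientation: [-2.48, -1.838, -0.109]
force: [0.8, 0.3, 0.2]
opening: 0.0166
gripper_force: 45.0
```

```bash
python3 - <<'E'
from laid import *
s=robot.read_state();R=Ro.from_rotvec(s["orientation"]);G=np.array(s["tool_pos"])+R.apply([0,0,.167])
print(G,(R.inv()*R2).as_rotvec()*57.3,s["force"],s["opening"],s["gripper_force"])
c=snap("k");cc=c["side"];S=cloud(cc)
# seat target, tool az 183.3 vertical; travel: up, then over
F=tool(183.3,0,0)
p,r=plan([(G+[0,0,.20],R),([.44,-.17,.25],tool(128,0,0)),([.5727,-.3496,.25],F)],0,v=38,w=7)
E
```

```text
[0.44268787 0.15220688 0.02456361] [-0.01317721 -0.15252719 -0.09570776] [0.76506959 0.32171147 0.16082274] 0.016616313737843415 45.000556111335754
0,2.9,-0,-33.2,-0,0,-0, 
0,3,-0,-33.2,-0,0,-0, 
0,2.9,-0,-33.2,-0,0,-0, 
0,2.9,-0.1,-33.2,-0,0,-0, 
0,3,0,-33.2,-0,0,-0, 
0,2.9,0,-33.2,-0,0,-0, 
-- wp 6
0,-32.3,10.1,-5.8,0.27,-0.52,-6.1, 
0,-33.3,6.6,-5.5,0.27,-0.52,-6.1, 
0,-33.8,3,-5.2,0.27,-0.52,-6.1, 
0,-34,-0.7,-5,0.27,-0.52,-6.1, 
0,-33.8,-4.2,-4.6,0.27,-0.52,-6.1, 
0,-33.2,-7.9,-4.2,0.27,-0.52,-6.1, 
0,-32.1,-11.4,-4,0.27,-0.52,-6.1, 
0,-30.9,-14.7,-3.6,0.27,-0.52,-6.1, 
0,-29.1,-18,-3.2,0.27,-0.52,-6.1, 
-- wp 9
0,-27.9,-0.8,-0,-0,-0,-6.91, 
0,-27.6,-4.1,-0,-0,-0,-6.91, 
0,-26.9,-7.4,-0,-0,-0,-6.91, 
0,-25.8,-10.6,-0,-0,-0,-6.91, 
0,-24.4,-13.6,-0,-0,-0,-6.91, 
0,-22.5,-16.5,-0,-0,-0,-6.91, 
0,-20.5,-19,-0,-0,-0,-6.91, 
0,-17.9,-21.4,-0,-0,-0,-6.91, 
-- wp 8
```

Grip is a bit near the fingertips, so I'll regrip 3 mm deeper.

drive_tool(moves=[35,0,0,0,0,0,0,35,0,0,0,0,0,0,35,0,0,3,0,0,0,35,0,0,0,0,0,0])

```text
t: 14.1
tool_pos: [0.4383, 0.1384, 0.1875]
orientation: [-2.479, -1.838, -0.108]
force: [-0.7, -0.0, 0.4]
opening: 0.035
gripper_force: 0.0
```

drive_tool(moves=[0,0,0,0,0,0,0,0,0,0,0,0,0,0,0,0,0,0,0,0,0,0,0,0,0,0,0,0,0,0,0,0,0,0,0], grip_force=50)

```text
t: 14.6
tool_pos: [0.4386, 0.1384, 0.188]
orientation: [-2.48, -1.838, -0.109]
force: [-0.1, 0.1, 0.2]
opening: 0.0169
gripper_force: 50.0
```

drive_tool(moves=[0,1,0,-10,0,0,0,0,2,0,-25,0,0,0,0,3,0,-33,0,0,0,0,3,0,-33,0,0,0,0,3,0,-33,0,0,0,0,3,0,-33,0,0,0,0,3,0,-33,0,0,0,0,0,0,0,0,0,0])

```text
t: 15.4
tool_pos: [0.4398, 0.1389, 0.3951]
orientation: [-2.482, -1.841, -0.122]
force: [0.8, 0.7, -0.0]
opening: 0.0169
gripper_force: 50.0
```

drive_tool(moves=[0,-32.3,10.1,-5.8,0.27,-0.52,-6.1,0,-33.3,6.6,-5.5,0.27,-0.52,-6.1,0,-33.8,3,-5.2,0.27,-0.52,-6.1,0,-34,-0.7,-5,0.27,-0.52,-6.1,0,-33.8,-4.2,-4.6,0.27,-0.52,-6.1,0,-33.2,-7.9,-4.2,0.27,-0.52,-6.1,0,-32.1,-11.4,-4,0.27,-0.52,-6.1,0,-30.9,-14.7,-3.6,0.27,-0.52,-6.1])

```text
t: 16.2
tool_pos: [0.4396, -0.1366, 0.4117]
orientation: [-1.515, -2.744, -0.011]
force: [-0.2, -0.6, -0.5]
opening: 0.0167
gripper_force: 50.0
```

drive_tool(moves=[0,-29.1,-18,-3.2,0.27,-0.52,-6.1,0,-27.9,-0.8,0,0,0,-6.91,0,-27.6,-4.1,0,0,0,-6.91,0,-26.9,-7.4,0,0,0,-6.91,0,-25.8,-10.6,0,0,0,-6.91,0,-24.4,-13.6,0,0,0,-6.91,0,-22.5,-16.5,0,0,0,-6.91,0,0,0,0,0,0,0])

```text
t: 17.0
tool_pos: [0.5403, -0.3062, 0.4131]
orientation: [-0.284, -3.127, -0.0]
force: [-0.6, 0.6, -0.5]
opening: 0.0166
gripper_force: 50.0
```

```bash
python3 - <<'E'
from laid import *
s=robot.read_state();R=Ro.from_rotvec(s["orientation"]);G=np.array(s["tool_pos"])+R.apply([0,0,.167])
F=tool(183.3,0,0)
print(s["t"],G,(R.inv()*F).as_rotvec()*57.3,s["force"],s["opening"],s["q"])
plan([([.5727,-.3496,.22],F)],0,v=35,w=7)
E
```

```text
17.0 [ 0.53998389 -0.30615398  0.24607711] [ 1.22138760e-02 -1.25123550e-01 -1.36688422e+01] [-0.60857802  0.60008531 -0.54168784] 0.01657792994536158 [-5.97815477e-01  1.84788751e-01  1.41294470e+00 -9.30285042e-04
  1.54584065e+00 -1.98763471e+00]
0,-19.8,-18.4,13,0.01,-0.06,-6.83, 
0,-17.5,-20.7,13,0.01,-0.06,-6.83, 
-- wp 2
```

drive_tool(moves=[0,-19.8,-18.4,13,0,-0.06,-6.83,0,-17.5,-20.7,13,0,-0.06,-6.83,0,0,0,0,0,0,0,0,0,0,0,0,0,0])

```text
t: 17.4
tool_pos: [0.5716, -0.3472, 0.3877]
orientation: [0.082, -3.14, -0.002]
force: [0.6, -0.2, -0.5]
opening: 0.017
gripper_force: 50.0
```

```bash
python3 - <<'E'
from h import *
s=robot.read_state();R=Ro.from_rotvec(s["orientation"]);G=np.array(s["tool_pos"])+R.apply([0,0,.167])
F=tool(183.3,0,0)
print(s["t"],G,(R.inv()*F).as_rotvec()*57.3)
c=snap("m");cc=c["side"];S=cloud(cc);h=cv2.cvtColor(cc["color"],cv2.COLOR_RGB2HSV)
m=(h[...,0]<19)&(h[...,0]>4)&(h[...,1]>60)&(h[...,2]>60)&(S[...,2]>.16)&(S[...,2]<.26)&(S[...,0]>.42)&(S[...,0]<.68)&(S[...,1]<-.28)&(S[...,1]>-.42)
q=S[m];print(len(q))
for x in np.arange(.42,.66,.02):
    a=q[(q[:,0]>=x)&(q[:,0]<x+.02)]
    if len(a):print(round(x,2),len(a),a.mean(0).round(4),np.percentile(a[:,2],95).round(4))
print(np.percentile(q[:,0],[1,99]))
im=np.hstack([cv2.resize(cc["color"][60:150,250:370],(480,360)),cv2.resize(c["top"]["color"][140:230,350:430],(320,360))])
cv2.imwrite("pics/m.png",im[:,:,::-1])
E
```

```text
17.4 [ 0.57150481 -0.34691966  0.22065324] [ 0.08626973 -0.02550022 -0.31553263]
272
0.44 13 [ 0.4581 -0.343   0.2143] 0.2194
0.46 46 [ 0.47   -0.3411  0.2156] 0.2202
0.48 45 [ 0.491  -0.3406  0.215 ] 0.2212
0.5 31 [ 0.5094 -0.3413  0.2156] 0.2205
0.52 30 [ 0.5303 -0.3428  0.2119] 0.2182
0.54 33 [ 0.5508 -0.3407  0.2125] 0.2182
0.56 7 [ 0.5617 -0.3385  0.2153] 0.2206
0.58 22 [ 0.5916 -0.3386  0.2126] 0.2186
0.6 30 [ 0.6102 -0.3377  0.2138] 0.2185
0.62 15 [ 0.6271 -0.337   0.2137] 0.2186
[0.45709588 0.63066754]
```

View pics/m.png

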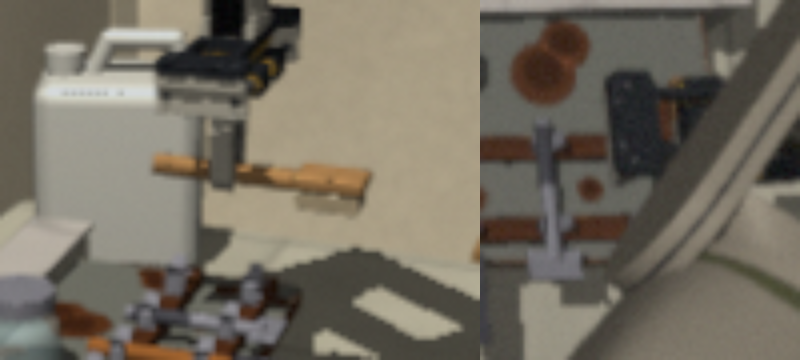

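The brush hangs level, head to the front, bristles down. Now I'll pin down the empty seat from the neighbours (torch at +112.5, file at +37.5) and the batten ends.

```bash
python3 - <<'E'
from h import *
c=pickle.load(open("a.pkl","rb"));t=c["top"];h=cv2.cvtColor(t["color"],cv2.COLOR_RGB2HSV).astype(int)
def onto(u,v,z):
    o,d=ray(t,u,v);return (o+d*(z-o[2])/d[2])[:2]
def line(m,z,n):
    n_,l,st,_=cv2.connectedComponentsWithStats(m.astype(np.uint8));i=1+np.argmax(st[1:,4]);v,u=np.nonzero(l==i)
    q=np.array([onto(a,b,z) for a,b in zip(u,v)])
    vx,vy,x0,y0=cv2.fitLine((q*1000).astype(np.float32),cv2.DIST_HUBER,0,.01,.01).ravel()
    s=np.sign(vx);print(n,len(u),"az",np.degrees(np.arctan2(vy*s,vx*s)).round(2),"y at x=.575",(y0+(575-x0)*vy/vx).round(1),"x range",q[:,0].min().round(4),q[:,0].max().round(4),"y mid range",(q[:,1].min()+q[:,1].max())/2)
box=lambda a,b,cc,d:(lambda z:(z.__setitem__((slice(a,b),slice(cc,d)),True),z)[1])(np.zeros(h.shape[:2],bool))
line(box(168,204,312,332)&(h[...,2]>135)&(h[...,1]<60),.122,"torch")
line(box(165,205,338,352)&(h[...,0]<16)&(h[...,1]>170)&(h[...,2]>125),.115,"file")
# battens: dark red
for n,a,b in(("rearb",172,182),("frontb",191,201)):
    m=box(a,b,300,412)&((h[...,0]<9)|(h[...,0]>174))&(h[...,1]>110)&(h[...,2]<125)
    v,u=np.nonzero(m);q=np.array([onto(x,y,.099) for x,y in zip(u,v)])
    r=cv2.fitLine((q*1000).astype(np.float32),cv2.DIST_HUBER,0,.01,.01).ravel()
    print(n,len(u),np.degrees(np.arctan2(r[1],r[0])),"x at y=-.35",r[2]+(-350-r[3])*r[0]/r[1],q[:,1].min(),q[:,1].max())
g=cv2.cvtColor(t["color"],cv2.COLOR_RGB2GRAY)
for r in range(172,180):print(r,g[r,383:402])
for r in range(192,200):print(r,g[r,383:402])
for (u,v) in((390.3,175.6),(392.5,195.6)):print(onto(u,v,.103),onto(u,v,.12))
E
```

```text
torch 123 az -0.16 y at x=.575 -122.0 x range 0.5105 0.6152 y mid range -0.12204156809291009Traceback (most recent call last):
  File "<stdin>", line 12, in <module>
  File "<stdin>", line 6, in line
    return _wrapfunc(a, 'argmax', axis=axis, out=out, **kwds)
    return bound(*args, **kwds)
ValueError: attempt to get argmax of an empty sequence
```

```bash
python3 - <<'E'
from h import *
c=pickle.load(open("a.pkl","rb"));t=c["top"];h=cv2.cvtColor(t["color"],cv2.COLOR_RGB2HSV).astype(int)
def onto(u,v,z):
    o,d=ray(t,u,v);return (o+d*(z-o[2])/d[2])[:2]
# per-row centroids for handles
def rows(r0,r1,c0,c1,f,z,n):
    L=[]
    for r in range(r0,r1):
        w=[k for k in range(c0,c1) if f(h[r,k])]
        if len(w)>1:L.append([*onto(np.mean(w),r,z),len(w)])
    L=np.array(L);k=np.polyfit(L[:,0],L[:,1],1);print(n,len(L),"az",np.degrees(np.arctan(k[0])).round(2),"y@.575",np.polyval(k,.575).round(4),L[:,2].mean())
rows(172,200,338,352,lambda p:p[0]<16 and p[1]>150 and p[2]>90,.115,"file")
rows(170,200,312,332,lambda p:p[1]<50 and p[2]>105,.118,"torch")
for n,a,b in(("rearb",172,182),("frontb",191,201)):
    P=[]
    for col in list(range(303,314))+list(range(330,340))+list(range(352,362))+list(range(374,384)):
        w=[r for r in range(a,b) if (h[r,col,0]<10 or h[r,col,0]>173) and h[r,col,1]>105]
        if 4<=len(w)<=9:P.append(onto(col,np.mean(w),.099))
    P=np.array(P);k=np.polyfit(P[:,1],P[:,0],1);print(n,len(P),"yaw",-np.degrees(np.arctan(k[0])),"x@-.35",np.polyval(k,-.35))
g=cv2.cvtColor(t["color"],cv2.COLOR_RGB2GRAY)
for r in (174,176,194,196):print(r,g[r,383:402],h[r,383:402,1])
for (u,v) in((390.3,175.6),(392.5,195.6)):print(onto(u,v,.103),onto(u,v,.12))
E
```

```text
file 17 az 3.89 y@.575 -0.1984 2.235294117647059
torch 30 az 0.75 y@.575 -0.1224 5.833333333333333
rearb 1 yaw 60.80442969053085 x@-.35 0.9280844728537013
frontb 1 yaw 57.246253807115146 x@-.35 0.8095805268482152
174 [ 51  54  65  78  66  66 109 109  83 104 101  94  68  48  52  52  62  88
  82] [140  95  15  10  11   8   9   9  12  12  10  11  47 126 143 138  78  36
  41]
176 [ 51  49  63  57  56  57 104 109  81  55  52  44  34  38  50  54  60  86
  89] [146 124   8  13   9  13  12  16  12  18  40  61 133 120 155 129  83  22
  14]
194 [ 54  57  52  54  60  83  82  76 102 103  84  89 100  98  82  52  50  56
  58] [122 113 135  95  38  12   9  31  12   7  15   8  12  10  15 100 154 117
 116]
196 [ 52  57  53  55  61  69  71  59  96 109  88  75  77  68  52  40  47  52
  62] [145 129 148 124  12  21   7  13  15   9  11  19  13  11  27  98 158 138
  91]
[ 0.61222842 -0.35546058] [ 0.60755287 -0.3491549 ]
[ 0.54563809 -0.35929129] [ 0.54196869 -0.35292773]<stdin>:19: RankWarning: Polyfit may be poorly conditioned
<stdin>:19: RankWarning: Polyfit may be poorly conditioned
```

```bash
python3 - <<'E'
from h import *
plan([([.5775,-.348,.155],tool(183.3,0,0))],0,v=17)
E
```

```text
0,-1.4,-0.4,16.9,-0.01,0.03,-0.06, 
0,-1.4,-0.3,16.9,-0.01,0.03,-0.06, 
0,-1.4,-0.4,16.9,-0.01,0.03,-0.06, 
0,-1.4,-0.4,16.9,-0.01,0.03,-0.06, 
-- wp 4
```

drive_tool(moves=[0,-1.4,-0.4,16.9,0,0,-0.06,0,-1.4,-0.3,16.9,0,0,-0.06,0,-1.4,-0.4,16.9,0,0,-0.06,0,-1.4,-0.4,16.9,0,0,-0.06,0,0,0,0,0,0,0,0,0,0,0,0,0,0])

```text
t: 18.1
tool_pos: [0.5776, -0.3487, 0.3201]
orientation: [-0.093, 3.14, 0.001]
force: [0.0, -0.6, 0.5]
opening: 0.0168
gripper_force: 50.0
```

```bash
python3 - <<'E'
from h import *
s=robot.read_state();R=Ro.from_rotvec(s["orientation"]);G=np.array(s["tool_pos"])+R.apply([0,0,.167])
print(s["t"],G,(R.inv()*tool(183.3,0,0)).as_rotvec()*57.3,s["force"],s["wrist_torque"])
c=snap("n");cc=c["side"]
im=np.hstack([cv2.resize(cc["color"][85:145,270:350],(480,360),interpolation=2),cv2.resize(c["top"]["color"][150:220,360:430],(320,360),interpolation=2)])
cv2.imwrite("pics/n.png",im[:,:,::-1])
E
```

```text
18.1 [ 0.57758732 -0.34855184  0.15306768] [0.04546742 0.00287135 0.10162535] [ 0.0235264  -0.58136879  0.49132214] [ 0.02685141 -0.19119517 -0.04120785]
```

View pics/n.png

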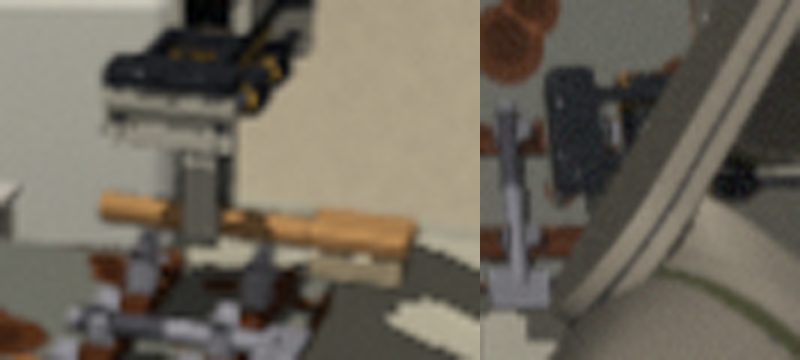

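The finger (crop column about 200) sits midway between the two clips (145 and 258), and the handle is just above the lips. I'll lower it in small steps on the force reading.

drive_tool(moves=[0,0,0,6,0,0,0,0,0,0,5,0,0,0,0,0,0,0,0,0,0], grip_force=60)

```text
t: 18.5
tool_pos: [0.5775, -0.3487, 0.3092]
orientation: [-0.093, 3.14, 0.001]
force: [0.5, 0.3, -0.4]
opening: 0.0166
gripper_force: 60.0
```

drive_tool(moves=[0,0,0,3,0,0,0,0,0,0,3,0,0,0,0,0,0,0,0,0,0])

```text
t: 18.8
tool_pos: [0.5776, -0.3488, 0.3036]
orientation: [-0.093, 3.139, 0.0]
force: [0.1, 0.5, -1.4]
opening: 0.0164
gripper_force: 60.0
```

drive_tool(moves=[0,0,0,2,0,0,0,0,0,0,0,0,0,0])

```text
t: 19.0
tool_pos: [0.5778, -0.3488, 0.302]
orientation: [-0.093, 3.139, -0.0]
force: [0.3, -1.0, -0.4]
opening: 0.0165
gripper_force: 60.0
```

drive_tool(moves=[0,0,0,2,0,0,0,0,0,0,0,0,0,0])

```text
t: 19.2
tool_pos: [0.5779, -0.3489, 0.3002]
orientation: [-0.093, 3.138, -0.001]
force: [0.4, 0.0, -0.3]
opening: 0.0168
gripper_force: 60.0
```

drive_tool(moves=[0,0,0,2,0,0,0,0,0,0,0,0,0,0])

```text
t: 19.4
tool_pos: [0.578, -0.349, 0.2992]
orientation: [-0.093, 3.137, -0.002]
force: [-0.5, 0.1, 3.2]
opening: 0.0166
gripper_force: 60.0
```

drive_tool(moves=[0,0,0,2,0,0,0,0,0,0,0,0,0,0])

```text
t: 19.6
tool_pos: [0.5782, -0.3492, 0.2979]
orientation: [-0.093, 3.136, -0.003]
force: [-0.8, 0.7, 5.6]
opening: 0.0166
gripper_force: 60.0
```

drive_tool(moves=[0,0,0,2,0,0,0,0,0,0,2,0,0,0,0,0,0,0,0,0,0])

```text
t: 19.9
tool_pos: [0.5783, -0.349, 0.2933]
orientation: [-0.093, 3.136, -0.003]
force: [1.0, 0.5, 4.3]
opening: 0.0166
gripper_force: 60.0
```

drive_tool(moves=[0,0,0,2,0,0,0,0,0,0,2,0,0,0,0,0,0,0,0,0,0])

```text
t: 20.2
tool_pos: [0.5775, -0.3487, 0.2869]
orientation: [-0.093, 3.14, 0.001]
force: [1.8, -1.3, -2.7]
opening: 0.0167
gripper_force: 60.0
```

drive_tool(moves=[0,0,0,2,0,0,0,0,0,0,0,0,0,0])

```text
t: 20.4
tool_pos: [0.5776, -0.3488, 0.2858]
orientation: [-0.093, 3.14, -0.0]
force: [-0.5, -0.1, -0.3]
opening: 0.0168
gripper_force: 60.0
```

drive_tool(moves=[0,0,0,2,0,0,0,0,0,0,0,0,0,0])

```text
t: 20.6
tool_pos: [0.5777, -0.3489, 0.2855]
orientation: [-0.093, 3.139, -0.001]
force: [-5.4, 2.4, 9.5]
opening: 0.0167
gripper_force: 60.0
```

```bash
python3 - <<'E'
from h import *
s=robot.read_state();R=Ro.from_rotvec(s["orientation"]);G=np.array(s["tool_pos"])+R.apply([0,0,.167])
print(G,s["force"],s["wrist_torque"],R.apply([1,0,0]))
c=snap("p");cc=c["side"];S=cloud(cc);h=cv2.cvtColor(cc["color"],cv2.COLOR_RGB2HSV)
m=(h[...,0]<19)&(h[...,0]>8)&(h[...,1]>60)&(h[...,2]>60)&(S[...,2]>.105)&(S[...,2]<.14)&(S[...,0]>.42)&(S[...,0]<.68)&(S[...,1]<-.32)&(S[...,1]>-.40)
q=S[m];print(len(q),np.percentile(q[:,0],[1,99]))
for x in np.arange(.44,.66,.02):
    a=q[(q[:,0]>=x)&(q[:,0]<x+.02)]
    if len(a):print(round(x,2),len(a),a.mean(0).round(4),np.percentile(a[:,2],95).round(4))
E
```

```text
[ 0.57786694 -0.34894127  0.11851833] [-5.37608684  2.41597124  9.53438193] [0.59744122 0.81945667 0.03246336] [-0.99823776 -0.05932892 -0.00120483]
219 [0.46088667 0.6357786 ]
0.44 1 [ 0.4597 -0.3374  0.1116] 0.1116
0.46 44 [ 0.4694 -0.3451  0.1148] 0.119
0.48 44 [ 0.4902 -0.3457  0.1147] 0.1188
0.5 36 [ 0.5093 -0.3447  0.1157] 0.1192
0.52 25 [ 0.5306 -0.3445  0.1123] 0.1176
0.54 11 [ 0.5515 -0.3434  0.1125] 0.1179
0.56 14 [ 0.5649 -0.3407  0.1132] 0.1186
0.58 12 [ 0.5948 -0.3373  0.1126] 0.118
0.6 13 [ 0.6064 -0.3413  0.1132] 0.117
0.62 19 [ 0.63   -0.3386  0.1123] 0.1156
```

Hard stop with the handle level. I'll press once more to be sure both clips are home, then release.

drive_tool(moves=[0,0,0,2,0,0,0,0,0,0,0,0,0,0])

```text
t: 20.9
tool_pos: [0.5777, -0.3488, 0.2854]
orientation: [-0.093, 3.139, -0.001]
force: [-11.7, 6.9, 19.9]
opening: 0.0166
gripper_force: 60.0
```

drive_tool(moves=[0,0,0,-3.5,0,0,0,36,0,0,0,0,0,0,36,0,0,0,0,0,0,36,0,0,0,0,0,0,36,0,0,0,0,0,0])

```text
t: 21.4
tool_pos: [0.5778, -0.3488, 0.2853]
orientation: [-0.093, 3.139, -0.0]
force: [-1.2, -0.9, -0.1]
opening: 0.0357
gripper_force: 0.0
```

drive_tool(moves=[36,0,0,-10,0,0,0,36,0,0,-20,0,0,0,36,0,0,-35,0,0,0,36,0,0,-40,0,0,0,36,0,0,-40,0,0,0,36,0,0,-40,0,0,0,36,0,0,0,0,0,0])

```text
t: 22.1
tool_pos: [0.5779, -0.3491, 0.4804]
orientation: [-0.093, 3.128, -0.013]
force: [0.6, -1.3, 0.8]
opening: 0.036
gripper_force: 0.0
```

drive_tool(moves=[36,40,0,0,0,0,0,36,45,0,0,0,0,0,36,45,0,0,0,0,0,36,45,0,0,0,0,0,36,30,0,0,0,0,0,36,0,0,0,0,0,0])

```text
t: 22.7
tool_pos: [0.37, -0.3613, 0.4713]
orientation: [-0.089, 3.139, -0.003]
force: [0.6, -0.8, -0.6]
opening: 0.0357
gripper_force: 0.0
```

```bash
python3 - <<'E'
from h import *
s=robot.read_state();print(s["t"],s["tool_pos"],s["force"])
c=snap("r");cc=c["side"];S=cloud(cc);h=cv2.cvtColor(cc["color"],cv2.COLOR_RGB2HSV)
m=(h[...,0]<19)&(h[...,0]>8)&(h[...,1]>60)&(h[...,2]>60)&(S[...,2]>.085)&(S[...,2]<.15)&(S[...,0]>.42)&(S[...,0]<.68)&(S[...,1]<-.32)&(S[...,1]>-.40)
q=S[m];print(len(q),np.percentile(q[:,0],[1,99]))
for x in np.arange(.44,.66,.02):
    a=q[(q[:,0]>=x)&(q[:,0]<x+.02)]
    if len(a):print(round(x,2),len(a),a.mean(0).round(4),np.percentile(a[:,2],95).round(4))
hd=q[(q[:,0]>.525)]
print("slope deg",np.degrees(np.arctan(np.polyfit(hd[:,0],hd[:,2],1)[0])),"az",np.degrees(np.arctan(np.polyfit(hd[:,0],hd[:,1],1)[0])))
# unchanged scene: compare with first picture outside arm
a=pickle.load(open("a.pkl","rb"))
for k in a:
    d=np.abs(a[k]["color"].astype(int)-c[k]["color"]).max(2)>60
    n,l,st,ce=cv2.connectedComponentsWithStats(d.astype(np.uint8));print(k,[x.tolist() for x in st[1:] if x[4]>12])
# cup rim and empty-seat vs handle
b=S[215:290,165:230];hh=h[215:290,165:230];y=(hh[...,0]>20)&(hh[...,0]<32)&(hh[...,1]>180)&(np.abs(b[...,2]-.118)<.006);b=b[y][:,:2]
x=np.linalg.lstsq(np.c_[2*b,np.ones(len(b))],(b**2).sum(1),rcond=None)[0];print("cup",x[:2])
E
```

```text
22.7 [ 0.37001055 -0.36125329  0.47129024] [ 0.63052677 -0.76732344 -0.58164375]
279 [0.46196835 0.6352277 ]
0.44 1 [ 0.4591 -0.3331  0.1207] 0.1207
0.46 41 [ 0.47   -0.3439  0.1146] 0.1196
0.48 42 [ 0.4896 -0.3448  0.1155] 0.1194
0.5 40 [ 0.5091 -0.3437  0.114 ] 0.1189
0.52 30 [ 0.5306 -0.3439  0.1106] 0.1175
0.54 21 [ 0.5496 -0.3429  0.1066] 0.1172
0.56 27 [ 0.5701 -0.3429  0.1106] 0.1164
0.58 27 [ 0.5899 -0.3416  0.1115] 0.1173
0.6 24 [ 0.6089 -0.3394  0.1078] 0.1178
0.62 26 [ 0.6292 -0.34    0.1081] 0.1163
slope deg -0.5571488997388135 az 2.69234172044063
side [[358, 0, 36, 63, 1369], [416, 0, 24, 107, 989], [440, 0, 9, 7, 51], [428, 0, 33, 125, 1139], [444, 0, 68, 148, 5949], [501, 0, 11, 2, 22], [358, 59, 25, 8, 85], [367, 67, 10, 22, 169], [365, 109, 55, 57, 1066], [463, 123, 6, 6, 18], [503, 122, 8, 9, 23], [420, 127, 21, 27, 460], [295, 128, 15, 4, 31], [314, 130, 6, 4, 16], [322, 130, 17, 11, 81], [440, 133, 10, 22, 130], [410, 144, 3, 5, 13], [328, 154, 14, 6, 56], [405, 171, 39, 50, 682], [442, 190, 23, 17, 316], [208, 213, 6, 4, 14], [200, 221, 11, 23, 96], [206, 222, 8, 20, 61], [410, 232, 43, 22, 606], [228, 240, 12, 9, 53]]
top [[388, 173, 4, 8, 14], [226, 184, 11, 5, 37], [496, 189, 16, 17, 149], [384, 200, 109, 105, 3186], [388, 205, 10, 5, 45], [494, 204, 18, 20, 106], [387, 211, 18, 17, 132], [495, 214, 17, 24, 127], [461, 230, 29, 24, 51], [487, 234, 9, 14, 60], [433, 242, 69, 77, 2313], [498, 253, 6, 7, 19], [422, 256, 38, 32, 52], [411, 300, 26, 24, 134], [310, 304, 71, 18, 661], [255, 309, 36, 22, 363], [440, 310, 72, 71, 1567], [183, 325, 76, 59, 2268], [420, 327, 5, 21, 32], [391, 332, 28, 2, 42], [347, 336, 15, 12, 105], [451, 347, 23, 13, 117], [325, 349, 120, 35, 1288], [272, 351, 16, 1, 16], [261, 351, 61, 32, 1327]]
cup [0.60828212 0.30731551]
```

```bash
python3 -c "
from plant import robot
print(robot.close_job())"
```

```text
the job is handed in; nothing more can be done
None
```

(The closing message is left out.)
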